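Fit the charged battery to the colorimeter and select the green filter

TASK

The colorimeter's battery pack has finished charging: press the charging dock's orange release button so the pack comes free, slide it out of the dock, and slide it onto the colorimeter's battery shoe the same way round until the catch clicks and it stays fully home. Then turn the colorimeter's filter selector clockwise from its OFF stop by three clicks, to the green dot, and let go. Leave the glassware, the cuvette rack and the loose cap where they stand.

Things in the scene. Friction and masses are not known exactly. Their poses are not given: they have to be found in the camera images.
- charger: Charging dock, fixed: grey box 110 (x) x 155 (y) mm, deck 30 mm above the bench. Origin on the bench straight under charger_seat, axes parallel to it. Its shoe is the same as the colorimeter's (see meter_seat): dovetail channel open at the -y end, orange release button on the terminal block at the +y end.
- charger_seat (a point): On the floor of the dock's channel (1 mm above its deck), where the middle of the pack's foot is when home. x away from the dock's front, y along the channel to the closed end, z up. The pack leaves towards -y; its foot is held by the rails for the first 55 mm and is clear of the guides 67 mm from home.
- charger_button_top (a point): Middle of the top of the dock's release button, 22 x 21 mm, orange: 56 mm towards +y of the seat and 48 mm above the channel floor; 4 mm higher than the top of a pack that is home, whose end is 21 mm away. Pressed straight down it lowers the catch nose; travel 6.5 mm, 2 N to start, 5 to 6 N to the bottom, springs back.
- charger_catch (a joint): Dock's catch and button (m): 0 up, 0.0065 fully pressed. The pack is freed above 0.0046; it then stays free when the button is let go.
- charger_ejector (a joint): Dock's sprung contact carriage (m): 0 flush with the terminal block, 0.002 with the pack home, 0.012 out. Once the catch is pressed it pushes the pack about 10 mm towards -y (5 N falling to 2.5 N), where the pack stays until drawn out.
- pack_grip (a point): Loose battery pack, about 0.24 kg, home in the dock at the start. Dark case 50 (x) x 70 (y) x 34.5 mm high, yellow label on top, over a dovetail foot 38 wide x 65 long x 9.5 mm high. Origin: middle of the case, 27 mm above the foot's underside, 17 below the top. y to the end that leads into the channel; axes parallel to the seat's when home. Take it across the 50 mm width.
- meter: Colorimeter, fixed: flat white instrument with a blue belt, 200 (x) x 170 (y) mm, deck 40 mm above the bench, origin under its middle, front at -x. Battery shoe on the deck at the rear, selector knob at the front right, display and a dark cuvette cover (34 mm wide, 23 mm above the deck) at the front left.
- meter_seat (a point): On the channel floor (1 mm above the deck), where the middle of the pack's foot is when home; 48 mm in x, -20 mm in y from the meter's middle. y along the channel to its closed end. Rails 8 mm high, 48 wide over all, y -22 to +32 mm; 5 mm high flared guides, 53 wide, from y -34. Play 1.5 mm each side, 1.5 mm in height. Terminal block 52 wide, 36 high from y +37, orange button above it to 48 mm.
- meter_catch (a joint): Colorimeter's catch and button (m): 0 up, 0.0065 down. The pack rides over its ramped nose from 24 mm before home, holding it down; it clicks up to 0 when the pack is home and locks it.
- meter_ejector (a joint): Colorimeter's sprung contacts (m): 0.012 out, 0.002 with the pack home. The pack pushes them back over its last 10 mm; nose and contacts together take up to about 10 N. Hard stop 2 mm past home. If let go before the click the pack is pushed back out about 10 mm.
- selector (a joint): Filter selector (rad): 0 = OFF stop, where it starts; grows clockwise seen from above, 0.419 (24 degrees) a click, end stop 2.094. Marks round it in order: white bar (OFF), dots violet, blue, green, yellow, red. Detents pull it into the nearest click; 0.12 N m to turn on to the next.
- selector_grip (a point): Selector knob: grey bar 38 mm long, 12 mm wide, its top 34 mm above the meter's deck, on a round skirt 42 mm across and 7 mm high. Origin on the axis of turning, 28 mm above the deck; x along the bar to its white pointer, z up (turns with the knob). 48 mm in -x and 40 mm in -y from the meter's middle.
- beaker: Bystander: empty glass beaker, 70 mm wide, 95 mm tall, origin under its middle.
- media_bottle: Bystander: glass bottle with an orange cap, 72 mm wide, 145 mm tall, origin under its middle.
- loose_cap: Bystander: orange screw cap lying on the bench, 46 mm wide, 19 mm high, origin under its middle.
- cuvette_rack: Bystander: blue rack 40 x 90 mm, 24 mm high, with four clear cuvettes to 42 mm, origin under its middle.
Things that resemble listed ones, but are neither listed nor needed, are in the scene too. Of the things that look like the charger, the middle-sized one is meant.

How it is judged (in metres and radians):
On the way, in this order (a step that is already met when the one before it is completed fails the run):
1. the pack is drawn out of the charging dock (distance between pack_grip and charger_seat above 0.09 m), for 0.1 s.
2. the pack is home on the colorimeter and the catch has clicked, with the selector still off (x of pack_grip in the frame of meter_seat between -0.004 and 0.004 m and y of pack_grip in the frame of meter_seat between -0.004 and 0.004 m and z of pack_grip in the frame of meter_seat between 0.023 and 0.031 m and angle between the y axis of pack_grip and the y axis of meter_seat, either way round below 0.08 rad and angle between pack_grip's own z axis and vertical below 0.08 rad and value of joint meter_catch below 0.0015 m and value of joint selector below 0.25 rad), for 0.2 s.
3. the selector stands at the third click (green) (value of joint selector between 1.131 and 1.382 rad), for 0.2 s.
At the end, for the whole second after the job is handed in: Pack home on the colorimeter: within 4 mm of the seat each way, within 0.08 rad of straight and level, at rest, catch up (under 1.5 mm pressed). Selector within 0.3 click of the third click (green), at rest. Beaker, bottle, rack and loose cap upright and within 30 mm of where they stood (all of step 3 and x of pack_grip in the frame of meter_seat between -0.004 and 0.004 m and y of pack_grip in the frame of meter_seat between -0.004 and 0.004 m and z of pack_grip in the frame of meter_seat between 0.023 and 0.031 m and angle between the y axis of pack_grip and the y axis of meter_seat, either way round below 0.08 rad and angle between pack_grip's own z axis and vertical below 0.08 rad and value of joint meter_catch below 0.0015 m and linear speed of pack below 0.02 m/s and velocity of joint selector between -0.1 and 0.1 rad/s); the robot touches nothing.
It fails at once if the beaker is pushed away or knocked over (distance of beaker from where it was at the start of the episode above 0.03 m or angle between beaker's own z axis and vertical above 0.5 rad).
It fails at once if the media bottle is pushed away or knocked over (distance of media_bottle from where it was at the start of the episode above 0.03 m or angle between media_bottle's own z axis and vertical above 0.5 rad).
It fails at once if the loose orange cap is pushed away or knocked over (distance of loose_cap from where it was at the start of the episode above 0.03 m or angle between loose_cap's own z axis and vertical above 0.5 rad).
It fails at once if the cuvette rack is pushed away or knocked over (distance of cuvette_rack from where it was at the start of the episode above 0.03 m or angle between cuvette_rack's own z axis and vertical above 0.5 rad).
It also fails if it takes over 59 s, if anything falls off the work surface, if the arm or the gripper's body presses on something with over 40 N, if the wrist force passes 120 N, or if a joint passes its speed limit or range.

ROBOT

A 7-joint arm with a two-finger parallel gripper is mounted at the origin on the work surface. World frame = base frame: x ahead of the robot, y to its left, z up, the work surface at z = 0. Lengths are in mm, angles in rad, forces in N, time in s.
With the tool pointing down it reaches from about 400 to 875 mm from the base axis. Payload 6.5 kg.
Tool frame: the origin (TCP) lies midway between the tips of the shut fingers; the grasp point (between the pads) lies bot.grip_depth behind it (bot.grip_depth is the distance from the TCP to the grasp point, in mm); z points along the fingers, y is the line along which they close (so a half turn about z gives the same grasp; the last joint's range is limited). The gripper opens to 85 mm and grips with 20 to 120 N. Pads are 22 mm wide; open, the fingers measure 114 mm over their backs; the gripper's body (76 mm by 85 mm) begins 54 mm behind the grasp point. The pads swing forward as they close: fully open they stand 13 mm farther back than shut.
Start: joints at [-1.33, 0.536, -0.004, 1.538, 0.003, 1.067, -0.071], TCP at [196.301, 619.642, 231.29] pointing down, gripper open.
Joint ranges: [-2.7, 2.7], [-0.37, 2.16], [-1.27, 1.26], [0.24, 2.4], [-1.31, 4.45], [0.19, 1.91], [-2.76, 2.76]. Speed limits (rad/s): [2.39, 2.39, 3.14, 3.14, 3.14, 3.14, 3.14].

INTERFACE

Orientations are given as a unit quaternion [x, y, z, w].
In Python, from cell import bot, imaging gives the robot as it stands.
- The arm moves only by the tool play_rows, never from a script. Its argument "motion" is a list that holds one entry, the list of rows, each a list of 6 numbers: the shift along the tool's x, y, z in units of 0.1 m (1.0 is 0.1 m), then the turn, a rotation vector about the tool's x, y, z in units of 180 degrees (1.0 is 180 degrees). In form: [[[dx, dy, dz, rx, ry, rz], ...]]. A call has 1 to 10 rows; each row is the pose to reach, as a shift and turn from the pose commanded when the call began, along the tool's axes at that moment, turning the shorter way round; what a row does not reach only later rows make up. A row lasts 1/12 s, in which the tool goes at most 41.7 mm and 7.16 degrees, less where a joint would pass 70% of its speed; a pose out of reach is approached as far as the arm can. A call with a number of a shift or a turn outside -1 to 1 is refused whole. A call with a gripper value outside its range is refused whole. "claw" is the opening, from 0 (shut) to 1 (fully open), set as the call begins (left out, the last holds). The fingers move at their own pace and stop on an object; "grip_force" is the grip in N (left out, the last holds). Time passes only in rows, so rows that repeat a pose let the fingers close. It gives the time, the measured TCP pose, the force, the opening and the grip force at its end, in the units of the state.
- bot.get_state(): the state, without advancing time (a new reading comes with each control period).
- imaging.get_image(name): name is "scene" or "side" or "wrist"; returns the picture (480x640x3 uint8, blue, green, red); there is no depth.
- imaging.get_calibration(name): a dict with "mtx" (3x3 intrinsics, pixels), "origin" and "orientation" of the camera in the world; the wrist camera has in their place "T_tool_cam" (4x4, takes a point from camera to tool coordinates, whose origin is the TCP and whose axes are the flange's). Camera axes: x right, y down, z forward; pixel columns grow to the right and rows downward; lengths in mm; the calibration is good to about 2 mm. The wrist camera is an equidistant fisheye: a pixel r from the principal point sees the ray r / f radians off the axis. A picture is of the moment at which its call begins: read the wrist's pose just before it. get_calibration takes no time and is no camera call.
- bot.finish_job(): hands the job in; it is judged then, once.
The state is a dict: "time": time; "joint_positions": joint angles; "qvel": joint speeds; "joint_torque": joint torques, N m; "position": TCP position; "tool_rot": TCP orientation; "wrist_force": force on the tool from outside, world axes, zero at the start; "moment": the same for the moment, N m; "width": finger opening in mm; "gripper_force": force on a finger pad.
Only numpy, scipy, OpenCV 4.12 (cv2) and the standard library are available. Lean on these libraries where they do the work, as an engineer would, in place of code of your own. Each camera call takes 0.05 s, during which the arm holds its last target. There are 200 camera calls.

## Working session

There is one attempt and no reset: what is moved stays moved. The work goes in short steps, Python scripts to look and compute and a tool call to move; the robot and the scene stay as the last step left them, time stands still between calls to the robot, and variables do not carry over. Pictures are saved under pics/ and viewed, at most 10 in all, crops included, and the job is handed in when it is done.

Besides the shell and the picture viewer there is one more tool, called as name([rows], argument=value, ...), one row to a line, values as JSON. play_rows: Moves the arm, as the interface text tells. Shifts and turns lie within -1 to 1; 1 stands for 0.1 m of shift or 180 degrees of turn. Its arguments: {"type":"object","properties":{"motion":{"type":"array"},"claw":{"type":"number"},"grip_force":{"type":"number"}},"required":["motion"]}

```bash
mkdir -p pics; ls; python3 - <<'E'
from cell import bot, imaging
import cv2,numpy as np
np.set_printoptions(precision=3,suppress=True)
s=bot.get_state();print(s, bot.grip_depth)
for n in("scene","side","wrist"):
    cv2.imwrite(f"pics/{n}0.png",imaging.get_image(n)); print(n,imaging.get_calibration(n))
E
```

```text
pics
{'time': 0.0, 'joint_positions': array([-1.33 ,  0.537, -0.004,  1.539,  0.003,  1.067, -0.071]), 'qvel': array([ 0.001,  0.002, -0.   , -0.001, -0.   , -0.003, -0.001]), 'joint_torque': array([ -0.   , -58.343,   1.049, -25.91 ,   0.012,   0.01 ,  -0.   ]), 'position': array([196.155, 619.017, 230.404]), 'tool_rot': array([ 0.153,  0.988, -0.001, -0.   ]), 'wrist_force': array([-0.995,  0.216, -0.218]), 'moment': array([-0.002, -0.037,  0.032]), 'gripper_force': 0.0, 'width': 85.5196733964318} 18.700000000000003
scene {'mtx': array([[525.915,   0.   , 323.675],
       [  0.   , 525.915, 242.513],
       [  0.   ,   0.   ,   1.   ]]), 'origin': array([1171.915,  563.087, 1111.437]), 'orientation': array([ 0.385,  0.858, -0.312, -0.134])}
side {'mtx': array([[584.655,   0.   , 321.913],
       [  0.   , 584.655, 239.733],
       [  0.   ,   0.   ,   1.   ]]), 'origin': array([  499.8  , -1240.553,  1310.457]), 'orientation': array([ 0.926, -0.032,  0.002, -0.376])}
wrist {'mtx': array([[371.648,   0.   , 320.689],
       [  0.   , 371.648, 239.378],
       [  0.   ,   0.   ,   1.   ]]), 'T_tool_cam': array([[  -0.   ,   -0.954,   -0.3  ,   76.535],
       [   1.   ,   -0.   ,    0.   ,   -0.04 ],
       [  -0.   ,   -0.3  ,    0.954, -142.893],
       [   0.   ,    0.   ,    0.   ,    1.   ]])}
```

View pics/scene0.png

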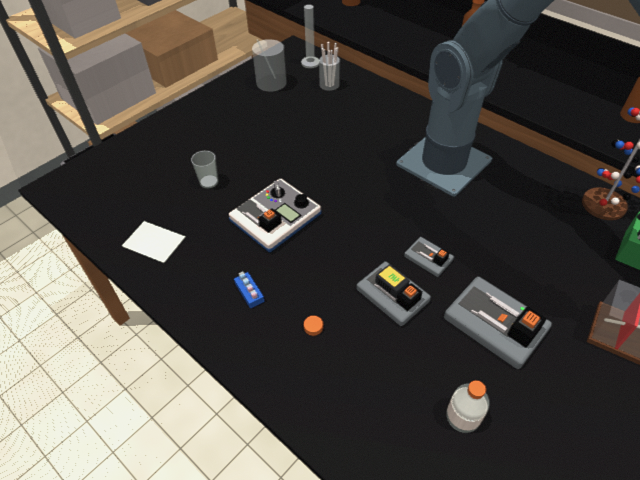

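View pics/side0.png

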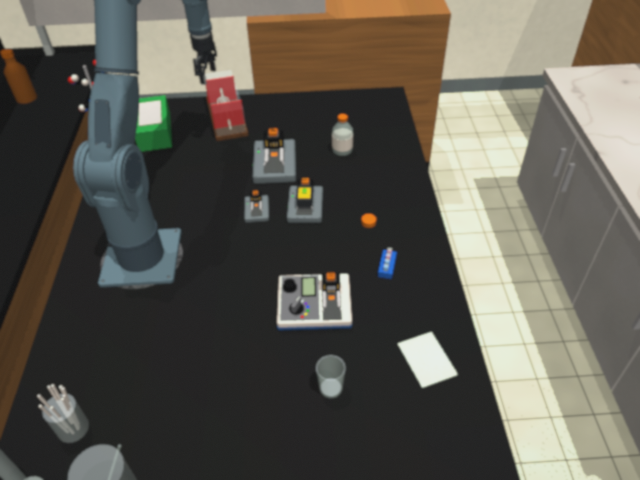

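Candidates for the charger in the scene view: a small dock at (430,256), a middle one with the yellow-labelled pack at (394,292) and a large one at (498,320). I choose the middle one. Next is a check crop and a measurement.

```bash
cat > h.py <<'E'
from cell import bot, imaging
import cv2,numpy as np
from scipy.spatial.transform import Rotation as R
np.set_printoptions(precision=2,suppress=True)
def ray(n,px,st=None):
    c=imaging.get_calibration(n);K=c["mtx"];px=np.atleast_2d(np.float64(px))
    d=np.c_[(px[:,0]-K[0,2])/K[0,0],(px[:,1]-K[1,2])/K[1,1],np.ones(len(px))]
    if n!="wrist": return np.array(c["origin"]),R.from_quat(c["orientation"]).apply(d)
    r=np.hypot(d[:,0],d[:,1]);k=np.where(r>1e-9,np.sin(r)/np.maximum(r,1e-9),1)
    d=np.c_[d[:,0]*k,d[:,1]*k,np.cos(r)];T=c["T_tool_cam"];Q=R.from_quat(st["tool_rot"])
    return st["position"]+Q.apply(T[:3,3]),Q.apply(d@T[:3,:3].T)
def onz(n,px,z,st=None):
    o,d=ray(n,px,st); return o+d*((z-o[2])/d[:,2])[:,None]
def mask(im,lo,hi):
    return cv2.inRange(cv2.cvtColor(im,cv2.COLOR_BGR2HSV),lo,hi)
def blobs(m,amin=8):
    n,l,s,c=cv2.connectedComponentsWithStats(m)
    return [(c[i],s[i],l==i) for i in range(1,n) if s[i,4]>=amin]
OR=((4,150,120),(17,255,255)); YE=((22,130,120),(35,255,255))
E
python3 - <<'E'
from h import *
sc=cv2.imread("pics/scene0.png");si=cv2.imread("pics/side0.png")
for n,im in(("scene",sc),("side",si)):
    for nm,c in(("or",OR),("ye",YE)):
        for b in blobs(mask(im,*c)):
            z=75 if nm=="ye" else 79
            print(n,nm,b[0],b[1],onz(n,b[0],z)[0])
f=lambda im,x,y:cv2.resize(im[y:y+75,x:x+100],(400,300),interpolation=cv2.INTER_CUBIC)
cv2.imwrite("pics/c1.png",np.vstack([np.hstack([f(sc,345,250),f(sc,225,175)]),np.hstack([f(si,260,165),f(si,265,265)])]))
E
```

```text
scene or [477.82   1.18] [474   0   9   4  28] [-834.74 -404.19   79.  ]
scene or [268.64 213.83] [264 210  11   9  59] [ 563.89 -196.     79.  ]
scene or [441.97 252.71] [439 250   8   7  34] [369.48 225.77  79.  ]
scene or [430.75 254.12] [429 253   4   3   8] [391.79 207.35  79.  ]
scene or [410.06 290.72] [405 286  12  11  87] [515.93 233.86  79.  ]
scene or [530.4  318.88] [522 311  18  17 184] [398.32 483.25  79.  ]
scene or [502.11 317.3 ] [498 314   9   8  47] [436.97 433.33  79.  ]
scene or [312.87 324.67] [304 316  19  19 297] [736.58 124.32  79.  ]
scene or [476.51 388.95] [468 380  18  19 248] [624.66 481.09  79.  ]
scene ye [391.1  275.55] [379 266  26  21 245] [507.6  171.84  75.  ]
side or [365.7   10.66] [ 248    0  201   24 2679] [ 847.82 1445.19   79.  ]
side or [325.33  33.13] [250  26 137  12 563] [ 643.13 1239.41   79.  ]
side or [420.53  30.04] [394  29  53   3 132] [1069.32 1225.98   79.  ]
side or [436.96  39.9 ] [427  38  18   5  51] [1123.86 1127.98   79.  ]
side or [333.98  45.07] [310  43  50   6 188] [ 673.3 1126.    79. ]
side or [ 6.39 53.05] [ 2 50  9 
[... 439 characters left out ...]
  79.  ]
side or [272.69 131.52] [268 128  10   8  65] [405.97 510.07  79.  ]
side or [425.74 135.78] [420 134  11   5  46] [945.8  436.41  79.  ]
side or [426.5  140.75] [423 140   8   2   8] [943.06 407.29  79.  ]
side or [273.61 153.57] [271 152   6   4  23] [408.79 380.59  79.  ]
side or [304.83 180.45] [301 178   8   6  42] [510.02 228.65  79.  ]
side or [254.91 192.09] [253 190   5   5  22] [348.24 184.54  79.  ]
side or [368.49 219.48] [361 213  16  14 172] [695.17  29.35  79.  ]
side or [330.46 276.03] [326 272  10   9  72] [ 564.08 -186.56   79.  ]
side or [331. 297.] [329 295   5   5  21] [ 560.26 -260.4    79.  ]
side ye [303.94 192.82] [297 187  14  12 137] [504.71 172.47  75.  ]
```

View pics/c1.png

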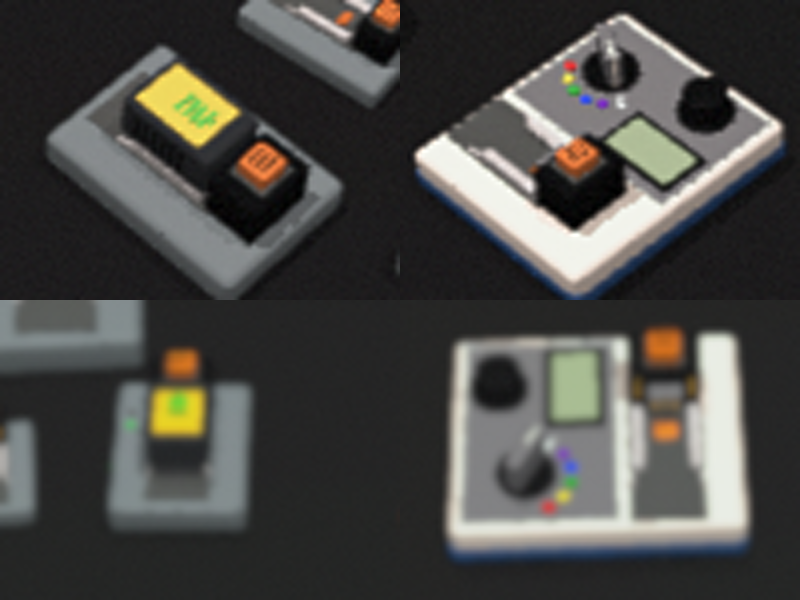

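The crop confirms the choice: the middle dock carries the pack with its yellow label, and its button is at scene (410,291) / side (305,180). The meter's button is at scene (269,214) and its selector knob at about scene (278,192). Now I move over the dock.

play_rows([
  [[-0.85, -0.6, 0, 0, 0, 0], [-0.85, -0.6, 0, 0, 0, 0], [-0.85, -0.6, 0, 0, 0, 0]],
], claw=0)

```text
time: 0.4
position: [263.0, 532.5, 230.8]
tool_rot: [0.155, 0.988, -0.001, 0.001]
wrist_force: [1.3, -1.0, 0.2]
width: 51.8
gripper_force: 0.0
```

play_rows([
  [[-0.85, -0.6, 0, 0, 0, 0], [-0.85, -0.6, 0, 0, 0, 0], [-0.85, -0.6, 0, 0, 0, 0]],
])

```text
time: 0.65
position: [325.8, 448.9, 231.1]
tool_rot: [0.155, 0.988, -0.001, 0.001]
wrist_force: [1.5, -1.6, 0.1]
width: 12.5
gripper_force: 0.0
```

play_rows([
  [[-0.85, -0.6, 0, 0, 0, 0], [-0.85, -0.6, 0, 0, 0, 0], [-0.85, -0.6, 0, 0, 0, 0]],
])

```text
time: 0.9
position: [388.3, 366.0, 231.2]
tool_rot: [0.155, 0.988, -0.001, 0.001]
wrist_force: [0.0, -0.0, -0.6]
width: -0.4
gripper_force: 0.0
```

play_rows([
  [[-0.85, -0.6, 0, 0, 0, 0], [-0.85, -0.6, 0, 0, 0, 0], [-0.85, -0.6, 0, 0, 0, 0]],
])

```text
time: 1.15
position: [450.9, 283.0, 231.3]
tool_rot: [0.155, 0.988, -0.001, 0.001]
wrist_force: [0.4, -0.2, 0.5]
width: -0.1
gripper_force: 0.0
```

play_rows([
  [[-0.85, -0.6, 0, 0, 0, 0.08], [-0.85, -0.6, 0, 0, 0, 0.16], [-0.85, -0.6, 0, 0, 0, 0.24], [-0.85, -0.6, 0, 0, 0, 0.32], [-0.85, -0.6, 0, 0, 0, 0.4], [-0.85, -0.6, 0, 0, 0, 0.4], [-0.85, -0.6, 0, 0, 0, 0.4], [-0.85, -0.6, 0, 0, 0, 0.4], [-0.85, -0.6, 0, 0, 0, 0.4], [-0.85, -0.6, 0, 0, 0, 0.4]],
])

```text
time: 1.98
position: [510.6, 205.3, 231.1]
tool_rot: [0.704, 0.71, -0.0, -0.0]
wrist_force: [-0.6, -0.2, -0.5]
width: -0.2
gripper_force: 0.0
```

```bash
python3 - <<'E'
from h import *
s=bot.get_state();print(s["time"],s["position"],R.from_quat(s["tool_rot"]).as_matrix(),s["joint_positions"])
im=imaging.get_image("wrist");cv2.imwrite("pics/w1.png",im)
for nm,c,z in(("or",OR,79),("ye",YE,75)):
    for b in blobs(mask(im,*c),60):
        print(nm,b[0],b[1],onz("wrist",b[0],z,s)[0])
E
```

```text
1.9833 [510.65 205.27 231.11] [[-0.01  1.   -0.  ]
 [ 1.    0.01 -0.  ]
 [-0.   -0.   -1.  ]] [-0.79  0.38  0.41  1.82 -0.18  0.97 -0.29]
or [320.49 178.85] [310 173  28  23 184] [510.34 239.82  79.  ]
or [151.91 200.52] [142 194  18  16  94] [364.17 223.32  79.  ]
or [482.91 292.73] [468 278  41  42 411] [664.05 137.76  79.  ]
ye [325.05 189.22] [312 178  25  22 343] [514.12 230.73  75.  ]
ye [490.45 301.25] [475 285  32  33 818] [676.36 126.24  75.  ]
```

View pics/w1.png

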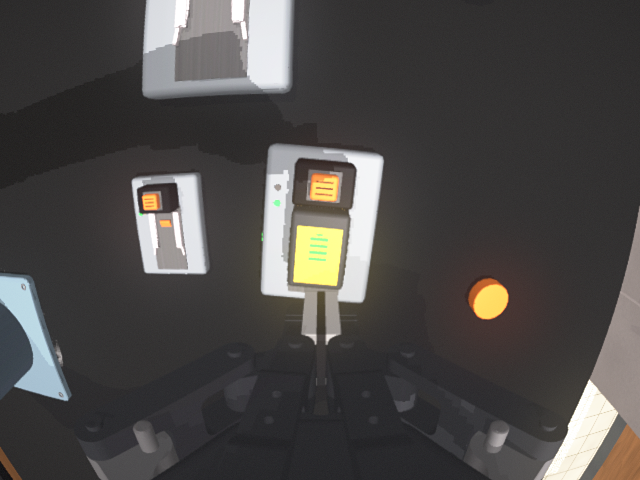

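The wrist view shows the button at about (324,187), the label at (318,254), and a dock slightly rotated clockwise. I'll refine these numbers.

```bash
python3 - <<'E'
from h import *
s=bot.get_state();im=cv2.imread("pics/w1.png")
m=mask(im,(4,110,120),(40,255,255))
for z,y0,y1,nm in((79,160,204,"button"),(75.5,212,290,"label")):
    q=np.zeros_like(m);q[y0:y1,285:360]=m[y0:y1,285:360]
    q=cv2.morphologyEx(q,cv2.MORPH_CLOSE,np.ones((7,7)))
    c=max(cv2.findContours(q,0,2)[0],key=cv2.contourArea)
    P=onz("wrist",c[:,0,:],z,s)[:,:2].astype(np.float32)
    r=cv2.minAreaRect(P);print(nm,r, cv2.boundingRect(c))
cs=onz("wrist",[(270,147),(382,155),(365,303),(262,296)],30,s);print(cs,cs.mean(0))
d=cs[0]-cs[3];print(np.degrees(np.arctan2(d[0],d[1])));d=cs[1]-cs[2];print(np.degrees(np.arctan2(d[0],d[1])));d=cs[1]-cs[0];print(np.degrees(np.arctan2(d[1],d[0])))
E
```

```text
button ((513.1832885742188, 233.3714599609375), (22.21109390258789, 22.194915771484375), 84.97272491455078) (310, 173, 29, 29)
label ((507.6950378417969, 173.19903564453125), (52.2139892578125, 38.867164611816406), 84.7868881225586) (293, 225, 50, 61)
[[463.82 263.17  30.  ]
 [567.5  256.01  30.  ]
 [556.86 104.43  30.  ]
 [449.86 112.22  30.  ]] [509.51 183.96  30.  ]
5.281673927790001
4.017654581582418
-3.953907757454456
```

play_rows([
  [[0.281, 0.028, 0.5, 0, 0, 0.032], [0.281, 0.028, 1.0, 0, 0, 0.032], [0.281, 0.028, 1.0, 0, 0, 0.032], [0.281, 0.028, 1.0, 0, 0, 0.032], [0.281, 0.028, 1.0, 0, 0, 0.032]],
])

```text
time: 2.45
position: [512.7, 232.9, 130.7]
tool_rot: [0.736, 0.677, -0.001, -0.0]
wrist_force: [-0.2, -0.3, 0.6]
width: -0.2
gripper_force: 0.0
```

play_rows([
  [[0, 0, 0.25, 0, 0, 0], [0, 0, 0.45, 0, 0, 0], [0, 0, 0.5, 0, 0, 0], [0, 0, 0.53, 0, 0, 0], [0, 0, 0.55, 0, 0, 0], [0, 0, 0.565, 0, 0, 0], [0, 0, 0.575, 0, 0, 0], [0, 0, 0.575, 0, 0, 0]],
])

```text
time: 3.12
position: [514.5, 233.6, 74.9]
tool_rot: [0.737, 0.676, 0.001, 0.0]
wrist_force: [0.4, -0.6, 1.1]
width: -0.1
gripper_force: 0.4
```

play_rows([
  [[0, 0, 0.02, 0, 0, 0], [0, 0, 0.03, 0, 0, 0], [0, 0, 0.03, 0, 0, 0]],
])

```text
time: 3.37
position: [514.5, 233.9, 72.2]
tool_rot: [0.737, 0.676, 0.001, 0.0]
wrist_force: [-1.5, -2.2, 13.6]
width: 0.3
gripper_force: 6.7
```

play_rows([
  [[0, 0, -0.3, 0, 0, 0], [-0.3, 0, -0.7, 0, 0, 0], [-0.66, 0, -0.8, 0, 0, 0], [-0.66, 0, -0.8, 0, 0, 0], [-0.66, 0, -0.8, 0, 0, 0]],
], claw=1)

```text
time: 3.78
position: [508.1, 165.3, 151.9]
tool_rot: [0.738, 0.674, 0.001, 0.0]
wrist_force: [0.1, 1.8, -0.4]
width: 60.2
gripper_force: 0.0
```

```bash
python3 - <<'E'
from h import *
s=bot.get_state();im=imaging.get_image("wrist");cv2.imwrite("pics/w2.png",im)
print(s["position"],s["tool_rot"],s["width"])
m=mask(im,(18,110,120),(40,255,255));m=cv2.morphologyEx(m,cv2.MORPH_CLOSE,np.ones((9,9)))
for b in blobs(m,150):
    c=np.argwhere(b[2])[:,::-1]
    P=onz("wrist",c,75.5,s)[:,:2].astype(np.float32)
    print(b[0],b[1],cv2.minAreaRect(P))
si=imaging.get_image("side");sc=imaging.get_image("scene")
for n,im in(("side",si),("scene",sc)):
  for b in blobs(mask(im,*YE)):
    print(n,b[0],b[1],onz(n,b[0],75)[0])
E
```

```text
[508.1  165.28 151.9 ] [0.74 0.67 0.   0.  ] 60.20242430944694
[318.52 142.06] [ 302  126   34   33 1106] ((513.3040161132812, 232.50111389160156), (18.954999923706055, 19.38632583618164), 84.75152587890625)
[318.89 255.21] [ 287  218   64   77 4723] ((506.96063232421875, 161.36196899414062), (51.22297286987305, 38.92197036743164), 85.15983581542969)
[540.98 280.5 ] [ 522  259   38   44 1235] ((667.87109375, 126.13056945800781), (33.85432052612305, 34.36520004272461), 9.965128898620605)
side [303.64 195.43] [297 189  14  12 127] [503.24 159.99  75.  ]
scene [387.33 272.34] [377 265  24  17 183] [505.96 159.07  75.  ]
```

View pics/w2.png

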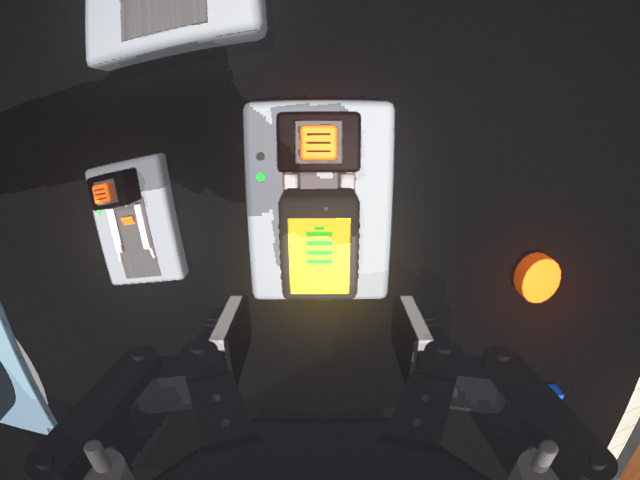

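The pack has moved about 12 mm to -y and is free: label at (319,255), case top about rows 198–298. Now I grasp it.

play_rows([
  [[0.017, -0.008, 0, 0, 0, 0], [0.017, -0.008, 0.1, 0, 0, 0], [0.017, -0.008, 0.4, 0, 0, 0], [0.017, -0.008, 0.7, 0, 0, 0], [0.017, -0.008, 1.0, 0, 0, 0], [0.017, -0.008, 1.0, 0, 0, 0]],
], claw=1)

```text
time: 4.43
position: [502.4, 168.8, 45.1]
tool_rot: [0.737, 0.676, -0.005, -0.002]
wrist_force: [0.6, -0.3, -0.9]
width: 85.2
gripper_force: 0.0
```

play_rows([
  [[0, 0, 0.14, 0, 0, 0], [0, 0, 0.14, 0, 0, 0], [0, 0, 0.14, 0, 0, 0]],
])

```text
time: 4.68
position: [506.8, 169.7, 37.0]
tool_rot: [0.737, 0.676, -0.0, -0.0]
wrist_force: [0.1, -0.2, 0.1]
width: 85.5
gripper_force: 0.0
```

play_rows([
  [[0, 0, 0, 0, 0, 0], [0, 0, 0, 0, 0, 0], [0, 0, 0, 0, 0, 0], [0, 0, 0, 0, 0, 0], [0, 0, 0, 0, 0, 0], [0, 0, 0, 0, 0, 0]],
], claw=0.3, grip_force=50)

```text
time: 5.18
position: [507.5, 169.8, 37.9]
tool_rot: [0.737, 0.676, 0.001, 0.0]
wrist_force: [-0.5, 0.4, 6.6]
width: 49.2
gripper_force: 54.0
```

play_rows([
  [[-0.1, 0, 0, 0, 0, 0], [-0.2, 0, 0, 0, 0, 0], [-0.35, 0, 0, 0, 0, 0], [-0.5, 0, 0, 0, 0, 0], [-0.65, 0, 0, 0, 0, 0], [-0.8, 0, 0, 0, 0, 0], [-0.9, 0, 0, 0, 0, 0], [-0.9, 0, 0, 0, 0, 0]],
])

```text
time: 5.85
position: [498.5, 76.5, 36.8]
tool_rot: [0.738, 0.674, -0.001, 0.0]
wrist_force: [0.5, -1.3, -2.6]
width: 49.3
gripper_force: 52.9
```

play_rows([
  [[0, 0, -0.3, 0, 0, 0], [0, 0, -0.7, 0, 0, 0], [0, 0, -1.0, 0, 0, 0], [0, 0, -1.0, 0, 0, 0]],
])

```text
time: 6.18
position: [503.0, 81.1, 142.0]
tool_rot: [0.737, 0.676, 0.004, 0.002]
wrist_force: [1.7, 0.6, -2.8]
width: 49.0
gripper_force: 54.1
```

```bash
python3 - <<'E'
from h import *
s=bot.get_state();print(s["position"],s["tool_rot"],s["width"],s["wrist_force"],s["joint_positions"])
for n in("scene","side","wrist"):
    im=imaging.get_image(n);cv2.imwrite(f"pics/{n}3.png",im)
    if n=="wrist":
        m=cv2.morphologyEx(mask(im,(18,110,120),(40,255,255)),cv2.MORPH_CLOSE,np.ones((9,9)))
        for b in blobs(m,500):
            P=onz(n,np.argwhere(b[2])[:,::-1],s["position"][2]+37.5,s)[:,:2].astype(np.float32);print(b[0],cv2.minAreaRect(P))
# meter deck corners from scene0/side0: white mask bounding shapes
for n in("scene","side"):
    im=cv2.imread(f"pics/{n}3.png")
    ob=[(b[0],b[1][4]) for b in blobs(mask(im,*OR)) if abs(onz(n,b[0],89)[0]-[560,-195,89])[:2].max()<80]
    for c,a in ob: print(n,"btn",c,a,onz(n,c,89)[0],onz(n,c,47)[0])
E
```

```text
[502.97  81.14 142.  ] [0.74 0.68 0.   0.  ] 49.023700284755776 [ 1.75  0.63 -2.81] [-0.56  0.44  0.39  2.01 -0.25  0.73 -0.11]
[565.49 195.33] ((590.93017578125, 132.50938415527344), (17.44161033630371, 17.4976863861084), 5.2722344398498535)
[320.49 363.34] ((502.4137268066406, 76.0663070678711), (43.768253326416016, 38.774051666259766), 84.84191131591797)
scene btn [268.65 213.9 ] 60 [ 569.94 -188.45   89.  ] [ 545.21 -219.32   47.  ]
side btn [330.46 276.08] 71 [ 563.57 -195.32   89.  ] [ 565.76 -159.38   47.  ]
side btn [331.14 297.  ] 22 [ 560.13 -268.39   89.  ] [ 562.2  -234.96   47.  ]
```

play_rows([
  [[-0.35, 0.1, 0, 0, 0, 0], [-0.8, 0.19, 0, 0, 0, 0], [-0.8, 0.19, 0, 0, 0, 0]],
])

```text
time: 6.58
position: [510.4, -9.7, 135.6]
tool_rot: [0.74, 0.673, -0.002, 0.001]
wrist_force: [0.1, -0.8, -2.4]
width: 49.2
gripper_force: 53.9
```

play_rows([
  [[-0.8, 0.19, 0, 0, 0, 0], [-0.8, 0.19, 0, 0, 0, 0]],
])

```text
time: 6.75
position: [522.0, -81.9, 134.8]
tool_rot: [0.736, 0.677, -0.001, -0.002]
wrist_force: [1.5, -0.3, -2.2]
width: 49.7
gripper_force: 54.0
```

play_rows([
  [[-0.8, 0.19, 0, 0, 0, 0], [-0.8, 0.19, 0, 0, 0, 0]],
])

```text
time: 6.92
position: [533.9, -165.5, 134.8]
tool_rot: [0.737, 0.676, -0.001, -0.001]
wrist_force: [2.0, 1.1, -3.5]
width: 49.4
gripper_force: 54.0
```

play_rows([
  [[-0.8, 0.19, 0, 0, 0, 0], [-0.8, 0.19, 0, 0, 0, 0]],
])

```text
time: 7.08
position: [546.0, -246.9, 134.6]
tool_rot: [0.737, 0.676, -0.001, -0.002]
wrist_force: [0.6, 0.7, -2.9]
width: 49.4
gripper_force: 54.0
```

play_rows([
  [[-0.4, 0.19, 0, 0, 0, 0], [-0.8, 0.19, 0, 0, 0, 0], [-0.8, 0.19, 0, 0, 0, 0], [-0.8, 0.19, 0, 0, 0, 0], [-0.8, 0.19, 0, 0, 0, 0]],
])

```text
time: 7.5
position: [558.0, -326.0, 134.5]
tool_rot: [0.737, 0.676, -0.0, -0.002]
wrist_force: [-0.1, 0.9, -3.3]
width: 49.8
gripper_force: 53.9
```

```bash
python3 - <<'E'
from h import *
s=bot.get_state();print(s["position"],s["tool_rot"],s["width"],s["wrist_force"],s["joint_positions"])
im=imaging.get_image("wrist");cv2.imwrite("pics/w4.png",im)
np.save("st4.npy",np.r_[s["position"],s["tool_rot"]])
print("beaker base",onz("side",[(331,392),(331,396)],0),onz("scene",[(208,184)],0))
for b in blobs(mask(im,(4,110,120),(17,255,255)),30): print(b[0],b[1],onz("wrist",b[0],89,s)[0])
E
```

```text
[ 558.03 -325.97  134.46] [ 0.74  0.68 -0.   -0.  ] 49.77714452520919 [-0.12  0.9  -3.31] [ 0.19  0.67  0.39  1.64 -0.31  0.9   0.62]
beaker base [[ 542.42 -498.27    0.  ]
 [ 541.63 -509.28    0.  ]] [[ 552.87 -481.38    0.  ]]
[314.41  17.92] [ 293    0   44   38 1416] [ 566.65 -192.81   89.  ]
[318.93 101.05] [305  93  28  18 457] [ 565.08 -236.64   89.  ]
```

View pics/w4.png

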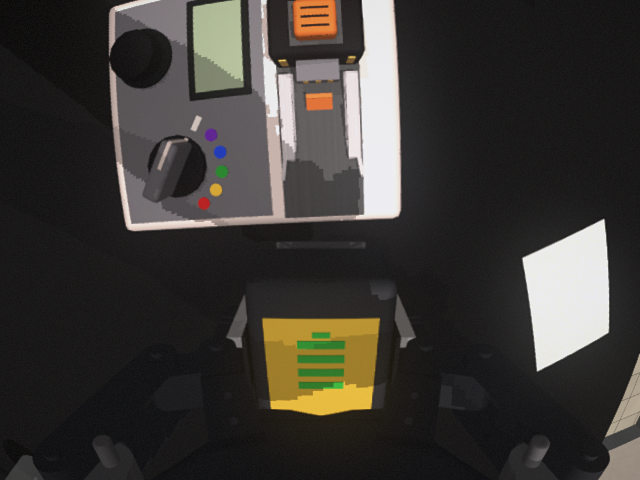

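The view shows the meter's channel at columns 280–362, with the nose at (319,101), the button at (314,18) and the knob at (178,166). The pack is centred at column 320. I'll take one enlarged crop for the rail edges.

```bash
python3 - <<'E'
import cv2
im=cv2.imread("pics/w4.png")[40:260,230:430]
cv2.imwrite("pics/c4.png",cv2.resize(cv2.convertScaleAbs(im,alpha=1.3,beta=25),None,fx=2.7,fy=2.7,interpolation=cv2.INTER_CUBIC))
E
```

```text
(no output)
```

View pics/c4.png

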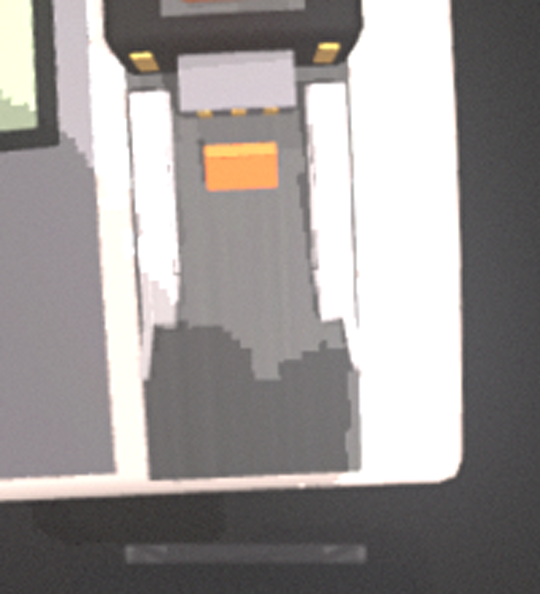

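```bash
python3 - <<'E'
from h import *
a=np.load("st4.npy");s=dict(position=a[:3],tool_rot=a[3:])
g=lambda p,z:onz("wrist",np.array(p)/2.7+[230,40],z,s)
L=[]
for p,z in(([(130,90),(175,95),(305,90),(348,85)],49),([(143,320),(178,300),(316,300),(356,320)],49),([(150,475),(360,470)],41),([(205,165),(278,165)],46)):
    q=g(p,z);print(q[:,:2].tolist(),q.mean(0));
b=onz("wrist",[(314.4,18)],89,s);print(b)
print("edge R",g([(462,460),(457,60)],40),"front",g([(15,495),(440,487)],40))
print(2*np.degrees(np.arctan2(a[4],a[3])))
# knob: top bar ends, deck dots
k=lambda p,z:onz("wrist",p,z,s)
print("knob bar top",k([(181,142),(154,196)],74),"white mark/skirt",k([(196,123)],41),"skirt ctr",k([(178,166)],47))
print("foot front",g([(127,553),(365,553)],a[2]-6.5+5))
E
```

```text
[[541.9852241661936, -214.05677291303562], [551.9247052859358, -216.38127186979273], [580.8810317952637, -217.81064071205418], [590.590507807535, -217.26108066793222]] [ 566.35 -216.38   49.  ]
[[539.8482531654511, -267.0198660947752], [548.2529025687003, -263.24556556770483], [579.3812298073714, -265.9545401620938], [588.1421081214519, -271.2022795078904]] [ 563.91 -266.86   49.  ]
[[536.5649835032416, -305.3003635782055], [587.5553926343631, -308.43717003403407]] [ 562.06 -306.87   41.  ]
[[557.0488066655106, -232.92833042256228], [573.4881595354443, -234.38769393974815]] [ 565.27 -233.66   46.  ]
[[ 566.64 -192.85   89.  ]]
edge R [[ 613.12 -308.15   40.  ]
 [ 617.94 -210.89   40.  ]] front [[ 501.99 -307.47   40.  ]
 [ 607.33 -314.58   40.  ]]
84.99497680861228
knob bar top [[ 485.14 -248.5    74.  ]
 [ 462.5  -277.55   74.  ]] white mark/skirt [[ 484.28 -237.39   41.  ]] skirt ctr [[ 470.06 -263.59   47.  ]]
foot front [[ 542.94 -295.56  132.96]
 [ 579.07 -298.68  132.96]]
```

play_rows([
  [[0.071, 0.023, 0, 0, 0, -0.012], [0.071, 0.023, 0.3, 0, 0, -0.012], [0.071, 0.023, 0.6, 0, 0, -0.012], [0.071, 0.023, 0.8, 0, 0, -0.012], [0.071, 0.023, 0.8, 0, 0, -0.012], [0.071, 0.023, 0.8, 0, 0, -0.012]],
])

```text
time: 8.05
position: [562.1, -317.8, 56.0]
tool_rot: [0.723, 0.691, -0.0, -0.001]
wrist_force: [0.4, -0.5, -2.5]
width: 49.6
gripper_force: 53.7
```

```bash
python3 - <<'E'
from h import *
s=bot.get_state();print(s["position"],s["tool_rot"],s["wrist_force"],2*np.degrees(np.arctan2(s["tool_rot"][1],s["tool_rot"][0])))
im=imaging.get_image("wrist");np.save("st5.npy",np.r_[s["position"],s["tool_rot"]])
cv2.imwrite("pics/c5.png",cv2.resize(cv2.convertScaleAbs(im[0:270,220:440],alpha=1.3,beta=35),None,fx=2.2,fy=2.2,interpolation=cv2.INTER_CUBIC))
E
```

```text
[ 562.05 -317.82   56.04] [ 0.72  0.69 -0.   -0.  ] [ 0.36 -0.5  -2.48] 87.37858363969687
```

View pics/c5.png

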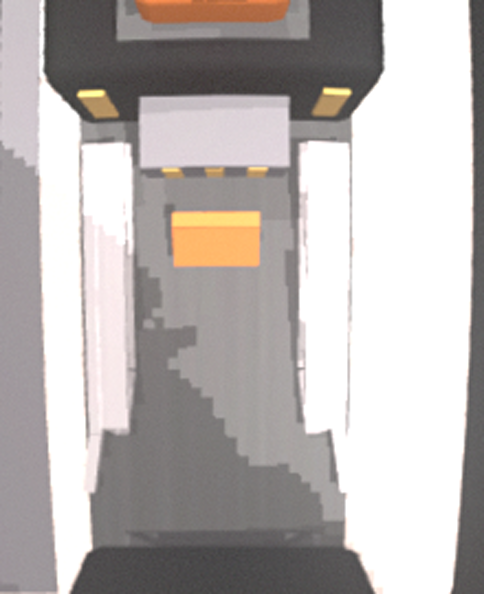

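```bash
python3 - <<'E'
from h import *
a=np.load("st5.npy");s=dict(position=a[:3],tool_rot=a[3:])
Q=R.from_quat(a[3:])
g=lambda p,z:Q.inv().apply(onz("wrist",np.array(p)/2.2+[220,0],z,s)-a[:3])[:,:2]
for nm,p,z in(("rails far",[(82,145),(131,145),(301,145),(350,145)],49),("rails near",[(88,425),(130,425),(306,430),(348,430)],49),("floor near",[(92,520),(346,520)],41),("nose",[(173,225),(260,225)],47),("casetop",[(92,549),(352,549)],93.5),("foot",[(128,532),(326,532)],57),("btn",[(137,18),(289,18)],87)):
    q=g(p,z);print(nm,q.tolist(),q.mean(0))
E
```

```text
rails far [[101.99226604605026, -24.977599866990367], [101.59405018326524, -16.011306408627966], [101.51342405534923, 14.58523154458921], [101.86341239379607, 23.507708863469617]] [101.74  -0.72]
rails near [[49.562309561511306, -24.779444898268185], [49.473679804957776, -16.81284226677803], [48.52368537725657, 16.07605844307045], [48.6090755058281, 24.024361778567993]] [49.04 -0.37]
floor near [[28.468332876687917, -26.121552548165045], [28.50604573906044, 25.61830300848803]] [28.49 -0.25]
nose [[86.6073838805951, -8.561987970989934], [86.5796132395969, 7.303907507053248]] [86.59 -0.63]
casetop [[40.34826629099051, -17.52116160670753], [40.37835319895956, 18.270649918738876]] [40.36  0.37]
foot [[31.061836896739827, -16.850488528783174], [31.08938244903937, 19.450716514695568]] [31.08  1.3 ]
btn [[113.87058495891623, -11.155095734745828], [113.75790721685576, 9.459181817220232]] [113.81  -0.85]
```

play_rows([
  [[0, -0.01, 0.04, 0, 0, -0.002], [0, -0.01, 0.065, 0, 0, -0.002], [0, -0.01, 0.075, 0, 0, -0.002], [0, -0.01, 0.075, 0, 0, -0.002], [0, -0.01, 0.075, 0, 0, -0.002]],
])

```text
time: 8.52
position: [561.3, -320.1, 49.7]
tool_rot: [0.722, 0.692, 0.0, 0.0]
wrist_force: [-0.5, -0.0, -2.3]
width: 49.4
gripper_force: 53.8
```

play_rows([
  [[0, 0, 0.01, 0, 0, 0], [0, 0, 0.012, 0, 0, 0], [0, 0, 0.012, 0, 0, 0], [0, 0, 0.012, 0, 0, 0]],
])

```text
time: 8.85
position: [561.2, -320.0, 48.1]
tool_rot: [0.722, 0.692, 0.0, 0.0]
wrist_force: [0.4, 1.1, -2.2]
width: 49.2
gripper_force: 53.8
```

play_rows([
  [[0.05, 0, 0, 0, 0, 0], [0.1, 0, 0, 0, 0, 0], [0.15, 0, 0, 0, 0, 0], [0.2, 0, 0, 0, 0, 0], [0.25, 0, 0, 0, 0, 0], [0.25, 0, 0, 0, 0, 0]],
])

```text
time: 9.35
position: [562.6, -292.9, 48.0]
tool_rot: [0.721, 0.693, 0.0, -0.001]
wrist_force: [0.2, 1.2, -2.9]
width: 49.2
gripper_force: 53.8
```

play_rows([
  [[0.05, 0, 0, 0, 0, 0], [0.1, 0, 0, 0, 0, 0], [0.15, 0, 0, 0, 0, 0], [0.2, 0, 0, 0, 0, 0], [0.2, 0, 0, 0, 0, 0]],
])

```text
time: 9.77
position: [563.3, -273.3, 48.0]
tool_rot: [0.721, 0.692, 0.0, -0.001]
wrist_force: [0.2, 1.7, -3.0]
width: 49.5
gripper_force: 54.1
```

play_rows([
  [[0.04, 0, 0, 0, 0, 0], [0.08, 0, 0, 0, 0, 0], [0.12, 0, 0, 0, 0, 0], [0.16, 0, 0, 0, 0, 0], [0.16, 0, 0, 0, 0, 0]],
])

```text
time: 10.18
position: [563.8, -258.4, 48.2]
tool_rot: [0.722, 0.692, 0.0, -0.0]
wrist_force: [0.4, -1.1, -2.9]
width: 49.9
gripper_force: 53.7
```

play_rows([
  [[0.03, 0, 0, 0, 0, 0], [0.06, 0, 0, 0, 0, 0], [0.09, 0, 0, 0, 0, 0], [0.09, 0, 0, 0, 0, 0]],
])

```text
time: 10.52
position: [564.1, -250.5, 48.2]
tool_rot: [0.722, 0.692, -0.0, 0.001]
wrist_force: [0.9, -4.1, -4.3]
width: 49.4
gripper_force: 53.8
```

play_rows([
  [[0.03, 0, 0, 0, 0, 0], [0.05, 0, 0, 0, 0, 0], [0.05, 0, 0, 0, 0, 0]],
])

```text
time: 10.77
position: [564.3, -246.3, 48.3]
tool_rot: [0.722, 0.692, -0.001, 0.001]
wrist_force: [0.4, -5.3, -4.8]
width: 49.3
gripper_force: 53.8
```

play_rows([
  [[0.015, 0, 0, 0, 0, 0], [0.02, 0, 0, 0, 0, 0], [0.02, 0, 0, 0, 0, 0]],
])

```text
time: 11.02
position: [564.3, -244.9, 48.3]
tool_rot: [0.722, 0.692, -0.001, 0.001]
wrist_force: [0.2, -7.0, -3.7]
width: 49.4
gripper_force: 53.8
```

play_rows([
  [[0.015, 0, 0, 0, 0, 0], [0.02, 0, 0, 0, 0, 0], [0.02, 0, 0, 0, 0, 0]],
])

```text
time: 11.27
position: [564.4, -242.7, 48.3]
tool_rot: [0.722, 0.692, -0.001, 0.001]
wrist_force: [-0.6, -6.0, -4.0]
width: 49.6
gripper_force: 53.6
```

play_rows([
  [[0.01, 0, 0, 0, 0, 0], [0.015, 0, 0, 0, 0, 0], [0.015, 0, 0, 0, 0, 0]],
])

```text
time: 11.52
position: [564.4, -241.7, 48.3]
tool_rot: [0.722, 0.691, -0.001, 0.001]
wrist_force: [0.3, -7.1, -4.6]
width: 49.7
gripper_force: 53.7
```

play_rows([
  [[0.01, 0, 0, 0, 0, 0], [0.015, 0, 0, 0, 0, 0], [0.015, 0, 0, 0, 0, 0]],
])

```text
time: 11.77
position: [564.4, -241.7, 48.4]
tool_rot: [0.723, 0.691, -0.001, 0.002]
wrist_force: [-0.3, -9.7, -6.5]
width: 49.1
gripper_force: 53.6
```

play_rows([
  [[0.01, 0, 0, 0, 0, 0], [0.01, 0, 0, 0, 0, 0], [0.01, 0, 0, 0, 0, 0]],
])

```text
time: 12.02
position: [564.4, -241.6, 48.5]
tool_rot: [0.723, 0.691, -0.002, 0.003]
wrist_force: [1.2, -11.9, -8.2]
width: 49.6
gripper_force: 53.5
```

play_rows([
  [[-0.03, 0, 0, 0, 0, 0], [-0.05, 0, 0, 0, 0, 0], [-0.05, 0, 0, 0, 0, 0], [-0.05, 0, 0, 0, 0, 0]],
])

```text
time: 12.35
position: [564.4, -243.3, 48.2]
tool_rot: [0.722, 0.692, -0.0, 0.001]
wrist_force: [-0.2, -5.3, -3.3]
width: 49.1
gripper_force: 53.6
```

play_rows([
  [[-0.02, 0, 0, 0, 0, 0], [-0.03, 0, 0, 0, 0, 0], [-0.03, 0, 0, 0, 0, 0]],
])

```text
time: 12.6
position: [564.4, -244.0, 48.1]
tool_rot: [0.722, 0.692, 0.0, -0.001]
wrist_force: [-0.2, -1.5, -1.2]
width: 49.6
gripper_force: 53.9
```

The pack is locked: backing off 3 mm moved it only 0.7 mm. I'll release it and go over the knob.

play_rows([
  [[0, 0, 0, 0, 0, 0], [0, 0, 0, 0, 0, 0], [0, 0, 0, 0, 0, 0], [0, 0, 0, 0, 0, 0], [0, 0, 0, 0, 0, 0], [0, 0, 0, 0, 0, 0]],
], claw=1)

```text
time: 13.1
position: [564.5, -245.0, 48.2]
tool_rot: [0.722, 0.692, 0.0, 0.0]
wrist_force: [-0.7, 0.7, 0.1]
width: 85.5
gripper_force: 0.0
```

play_rows([
  [[0, 0, -0.2, 0, 0, 0], [0, 0, -0.6, 0, 0, 0], [0, 0, -1.0, 0, 0, 0], [0, 0, -1.0, 0, 0, 0]],
])

```text
time: 13.43
position: [568.6, -247.7, 155.8]
tool_rot: [0.722, 0.692, 0.003, 0.005]
wrist_force: [1.6, -1.6, 0.2]
width: 85.4
gripper_force: 0.0
```

play_rows([
  [[-0.23, -0.94, 0, 0, 0, 0.04], [-0.23, -0.94, 0, 0, 0, 0.08], [-0.23, -0.94, 0, 0, 0, 0.12], [-0.23, -0.94, 0, 0, 0, 0.167], [-0.23, -0.94, 0, 0, 0, 0.167], [-0.23, -0.94, 0, 0, 0, 0.167], [-0.23, -0.94, 0, 0, 0, 0.167]],
], claw=0.5)

```text
time: 14.02
position: [470.3, -263.7, 148.1]
tool_rot: [0.876, 0.483, 0.0, 0.0]
wrist_force: [0.2, -0.2, 0.5]
width: 42.8
gripper_force: 0.0
```

```bash
python3 - <<'E'
from h import *
s=bot.get_state();print(s["time"],s["position"],s["tool_rot"],s["wrist_force"],s["joint_positions"],2*np.degrees(np.arctan2(s["tool_rot"][1],s["tool_rot"][0])))
im=imaging.get_image("wrist");np.save("st6.npy",np.r_[s["position"],s["tool_rot"]]);cv2.imwrite("pics/w6.png",im)
for b in blobs(mask(im,(4,110,120),(40,255,255)),30): print(b[0],b[1],onz("wrist",b[0],89,s)[0])
E
```

```text
14.0167 [ 470.33 -263.72  148.15] [0.88 0.48 0.   0.  ] [ 0.15 -0.24  0.48] [ 0.01  0.51  0.55  1.93 -0.36  0.8   0.19] 57.76551253920089
[399.11  64.96] [ 375   42   49   47 1343] [ 565.95 -191.78   89.  ]
[447.2  160.46] [ 401  107   91  107 4887] [ 562.74 -251.17   89.  ]
[360.41 243.28] [355 238  12  12 111] [ 495.7  -266.73   89.  ]
```

View pics/w6.png

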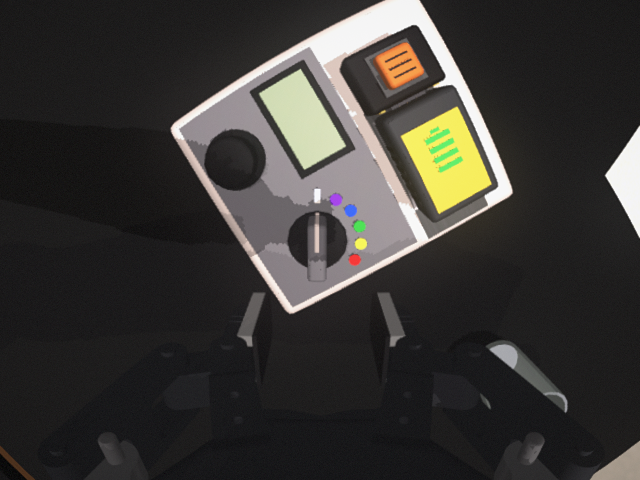

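The pack sits against the dark terminal block. The knob bar is vertical in the picture at column 317, rows about 212–281, already in line with the tool's x.

```bash
python3 - <<'E'
from h import *
a=np.load("st6.npy");s=dict(position=a[:3],tool_rot=a[3:]);Q=R.from_quat(a[3:])
for p,z in(([(317,212),(317,281)],74),([(318,241)],47),([(289,241),(347,241)],47),([(317.5,195),(335.5,199),(350.5,210),(359.7,226.5),(361,243.5),(354.5,259.5)],41)):
    w=onz("wrist",p,z,s);print(w[:,:2].tolist(),Q.inv().apply(w-a[:3])[:,:2].tolist())
    if len(p)==6:
        A=np.c_[2*w[:,:2],np.ones(6)];x=np.linalg.lstsq(A,(w[:,:2]**2).sum(1),rcond=None)[0];print("circ",x[:2],np.degrees(np.arctan2(*(w[:,:2]-x[:2]).T[::-1])))
E
```

```text
[[482.4487319165653, -240.84188654412748], [458.3090949148143, -278.8550923186316]] [[25.802859707215415, -1.997963170593483], [-19.227189279940102, -2.141317562158976]]
[[468.40075401731974, -263.77283034222035]] [[-1.0897584604494785, -1.665631780092522]]
[[451.44120519798173, -253.08235568779196], [485.33777716216593, -274.45474943592774]] [[-1.0929595719985403, -21.71338463966861], [-1.0913353051848413, 18.35850382825225]]
[[484.69450986262115, -237.3266495175356], [493.6370221588157, -246.24995816159992], [498.3680151671886, -258.35123863814647], [497.7499612457836, -271.94462427517834], [492.1798465376389, -283.24688748324877], [482.0802380786806, -291.21485224395246]] [[29.97052320497095, -1.992741590302849], [27.192350105140793, 10.331043103972373], [19.479655462097845, 20.787505085566487], [7.651726417531077, 27.515224697640836], [-4.879563047642369, 28.83208287419841], [-17.006428135012165, 24.53910236625712]]
circ [ 467.62 -263.59] [ 56.98  33.69   9.67 -15.5  -38.67 -62.37]
```

play_rows([
  [[-0.011, -0.019, 0.2, 0, 0, 0.004], [-0.011, -0.019, 0.5, 0, 0, 0.004], [-0.011, -0.019, 0.8, 0, 0, 0.004], [-0.011, -0.019, 0.9, 0, 0, 0.004], [-0.011, -0.019, 0.97, 0, 0, 0.004], [-0.011, -0.019, 0.97, 0, 0, 0.004], [-0.011, -0.019, 0.97, 0, 0, 0.004]],
])

```text
time: 14.65
position: [467.9, -264.5, 51.9]
tool_rot: [0.88, 0.476, 0.0, 0.001]
wrist_force: [-0.1, 0.2, 0.0]
width: 42.5
gripper_force: 0.0
```

play_rows([
  [[0, 0, 0, 0, 0, 0], [0, 0, 0, 0, 0, 0], [0, 0, 0, 0, 0, 0], [0, 0, 0, 0, 0, 0], [0, 0, 0, 0, 0, 0], [0, 0, 0, 0, 0, 0]],
], claw=0, grip_force=30)

```text
time: 15.15
position: [467.5, -263.8, 52.3]
tool_rot: [0.88, 0.476, 0.0, -0.0]
wrist_force: [-2.3, 1.7, 8.1]
width: 11.1
gripper_force: 32.7
```

Gripped at 11 mm, which is the bar. Now 72° clockwise.

play_rows([
  [[0, 0, 0, 0, 0, 0.03], [0, 0, 0, 0, 0, 0.065], [0, 0, 0, 0, 0, 0.1], [0, 0, 0, 0, 0, 0.135], [0, 0, 0, 0, 0, 0.17], [0, 0, 0, 0, 0, 0.2], [0, 0, 0, 0, 0, 0.2]],
])

```text
time: 15.73
position: [467.4, -263.8, 52.3]
tool_rot: [0.984, 0.178, 0.0, -0.0]
wrist_force: [-2.9, 2.9, 8.0]
width: 11.6
gripper_force: 32.9
```

play_rows([
  [[0, 0, 0, 0, 0, 0.035], [0, 0, 0, 0, 0, 0.07], [0, 0, 0, 0, 0, 0.105], [0, 0, 0, 0, 0, 0.14], [0, 0, 0, 0, 0, 0.17], [0, 0, 0, 0, 0, 0.2], [0, 0, 0, 0, 0, 0.2], [0, 0, 0, 0, 0, 0.2], [0, 0, 0, 0, 0, 0.2]],
])

```text
time: 16.48
position: [467.4, -263.7, 52.3]
tool_rot: [0.991, -0.132, 0.0, -0.0]
wrist_force: [-2.9, 2.1, 9.0]
width: 11.3
gripper_force: 32.8
```

```bash
python3 - <<'E'
from h import *
s=bot.get_state();print(s["time"],s["position"],s["wrist_force"],s["moment"],s["joint_positions"],2*np.degrees(np.arctan2(s["tool_rot"][1],s["tool_rot"][0])))
E
```

```text
16.4833 [ 467.38 -263.72   52.26] [-2.89  2.06  9.02] [0.39 0.69 0.1 ] [-0.13  0.77  0.76  1.98 -0.81  0.73 -0.7 ] -15.179455487833536
```

play_rows([
  [[0, 0, 0, 0, 0, 0], [0, 0, 0, 0, 0, 0], [0, 0, 0, 0, 0, 0], [0, 0, 0, 0, 0, 0], [0, 0, 0, 0, 0, 0]],
], claw=0.5)

```text
time: 16.9
position: [467.4, -263.9, 51.1]
tool_rot: [0.991, -0.132, 0.0, 0.0]
wrist_force: [0.3, 0.5, 0.1]
width: 42.7
gripper_force: 0.0
```

play_rows([
  [[0, 0, -0.2, 0, 0, 0], [0, 0, -0.6, 0, 0, 0], [0, 0, -1.0, 0, 0, 0], [0, 0, -1.0, 0, 0, 0], [0, 0, -1.0, 0, 0, 0], [0, 0, -1.0, 0, 0, 0]],
])

```text
time: 17.4
position: [467.2, -263.4, 150.8]
tool_rot: [0.991, -0.132, -0.0, -0.0]
wrist_force: [-1.4, 0.7, -0.8]
width: 42.7
gripper_force: 0.0
```

```bash
python3 - <<'E'
from h import *
s=bot.get_state();print(s["time"],s["position"],s["wrist_force"])
cv2.imwrite("pics/w7.png",imaging.get_image("wrist"))
E
```

```text
17.4 [ 467.16 -263.39  150.76] [-1.37  0.74 -0.8 ]
```

View pics/w7.png

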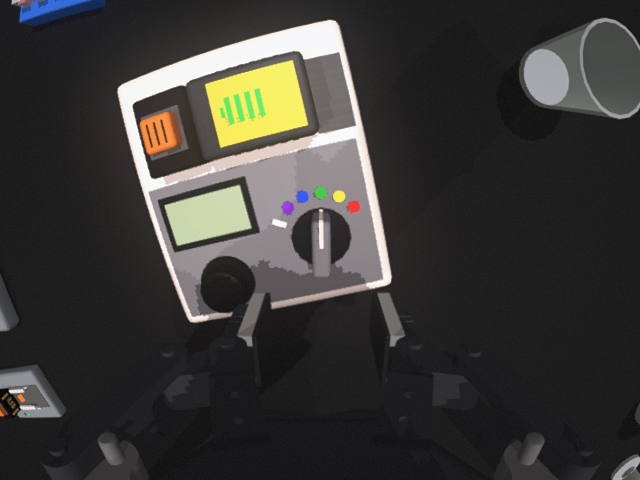

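The pointer (321,212) is at the green dot (320,193), and the pack is home against the terminal block with the gripper clear. Handing in.

```bash
python3 -c "
from cell import bot
print(bot.finish_job())"
```

```text
the job is handed in; nothing more can be done
None
```

I handed the job in at about 17.5 s: the pack is locked home on the colorimeter, the selector is at green, and the arm never went near the bystanders; the hand-in returned no verdict.

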